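# Put the washed hob together again

### The arm

A 6-joint arm with a two-finger parallel gripper is mounted at the origin on a cart in front of the work surface, level with it; the furniture and walls round the work are solid. World frame = base frame: x ahead of the robot, y to its left, z up, the work surface at z = 0. Lengths are in m, angles in rad, forces in N, time in s.
With the tool pointing down it reaches from about 0.3 to 0.75 m from the base axis. Payload 8.5 kg.
Tool frame: the origin (TCP) lies between the finger pads; the fingertips stand 22 mm ahead of it and the grasp point (between the pads) lies 3 mm ahead of it; z points along the fingers, y is the line along which they close (so a half turn about z gives the same grasp; the last joint's range is limited). The gripper opens to 88 mm and grips with 3 to 60 N. Pads are 18 mm wide; open, the fingers measure 123 mm over their backs; the gripper's body (75 mm by 187 mm) begins 45 mm behind the grasp point.
Start: joints at [1.112, 0.381, 1.297, -0, 1.464, -0.215], TCP at [0.133, 0.534, 0.261] pointing down, gripper open.
Joint ranges: [-3.11, 3.11], [-0.89, 2.33], [0.22, 2.48], [-1.42, 4.56], [0.17, 2.85], [-2.88, 2.88]. Speed limits (rad/s): [2.39, 2.39, 3.14, 3.14, 3.14, 3.14].

### API

Orientations are given as a unit quaternion [x, y, z, w].
In Python, from rig import r gives the robot as it stands.
- The arm moves only by the tool arm_command, never from a script. Its argument "increments" is one flat list of numbers, 7 for each row, row after row: the turn, a rotation vector about the tool's x, y, z in units of 5 degrees (1.0 is 5 degrees), then the shift along the tool's x, y, z in units of 40 mm (1.0 is 40 mm), then the closure, from -1 (fully open) to 1 (shut). A call has 1 to 20 rows; each row shifts and turns the commanded pose from where the row before left it, along the tool's axes as they then stand; what a row does not reach is not made up. A row lasts 1/8 s, in which the tool goes at most 62.5 mm and 10.7 degrees, less where a joint would pass 70% of its speed; a pose out of reach is approached as far as the arm can. A call is refused whole if a number of a shift passes 1 or a number of a turn 1, either way. A call with a gripper value outside its range is refused whole. The fingers move at their own pace and stop on an object; "newtons" is the grip in N (left out, the last holds). Time passes only in rows, so rows that do not move let the fingers close. It gives the time, the measured TCP pose, the force, the opening and the grip force at its end, in the units of the state.
- r.observe(): the state, without advancing time (a new reading comes with each control period).
- r.read_camera(name): name is "scene" or "top"; returns a dict with "image" (400x640x3 uint8, red, green, blue), "vertical_fov" (degrees; the focal length in pixels is half the picture's height over the tangent of half this angle, whatever the lens; pixels are square), "cx", "cy" (the principal point, pixels), "R" (3x3) and "t" (3): a world point X has camera coordinates R X + t. Camera axes: x right, y down, z forward; pixel columns grow to the right and rows downward; lengths in m; the calibration is good to about 2 mm. A picture is of the moment at which its call begins. There is no depth.
- r.finish_job(): hands the job in; it is judged then, once.
Trained networks look in a picture, given as the dict that the camera call returned (one of the last four; its "shot" number tells which), for a name from the list of things; names that differ only in an ending like _2 or _b are one class to them, and where a whole thing is asked for, a point or a joint stands for the part that bears it (a point fixed in the world has none). Each returns a list of dicts, best first, with "p" (0 to 1); they miss things now and then, are a little off and sometimes report something else, mostly with a low value. They report only what shows in the picture. A call takes as long as a camera call. They do not tell look-alikes from the thing itself.
- r.silhouettes(picture, name): "mask" (400x640 bool, what is visible of it) and "rect" ([centre column, centre row, width, height] in pixels, round what is visible of it).
The state is a dict: "t": time; "q": joint angles; "joint_vel": joint speeds; "tau": joint torques, N m; "tool_pos": TCP position; "tcp_rot": TCP orientation; "force": force on the tool from outside, world axes, zero at the start; "wrist_torque": the same for the moment, N m; "grip_width": finger opening in m; "grasp_force": force on a finger pad.
Only numpy, scipy, OpenCV 4.12 (cv2) and the standard library are available. Lean on these libraries where they do the work, as an engineer would, in place of code of your own. Each camera call takes 0.05 s, during which the arm holds its last target. There are 200 camera calls.

### The job

Put the hob together after washing: push every one of the large knobs onto a shaft of its own on the hob, flat to flat, fully home until it snaps, and turn each fitted knob clockwise to off, its pointer at the red dash; and push the warming plate that lies askew on the hob square and flush into the corner of the raised rim. The smaller look-alike knobs are from another appliance and do not fit: leave them lying on the worktop, and do not push the espresso cup about or knock it over. There may be a knob fewer than there are shafts; the spare shaft stays bare.

Things in the scene. Friction and masses are not known exactly. Their poses are not given: they have to be found in the camera images.
- knob_1: hob knob, white plastic, steel ring at its foot: round skirt 44 mm across, 24 mm high; on top a straight grip bar 40 x 14 mm, 16 mm high (40 mm in all), 60 g. Origin: centre of underside; z up, x along the bar to the end with the black pointer line. D-shaped bore from below, 13.4 mm across, 22 deep, its flat 2.6 mm from the axis on the +x side. Starts upright on the worktop
- knob_2: another hob knob, the same as knob_1 in shape, size and axes (skirt 44 mm across); starts upright on the worktop. Any of knob_1 to knob_4 may be absent
- knob_3: another hob knob, the same as knob_1 in shape, size and axes (skirt 44 mm across); starts upright on the worktop. Any of knob_1 to knob_4 may be absent
- knob_4: another hob knob, the same as knob_1 in shape, size and axes (skirt 44 mm across); starts upright on the worktop. Any of knob_1 to knob_4 may be absent
- small_knob_1: look-alike knob of another appliance: same shape but smaller, skirt 32 mm across and 19 mm high, bar 28 x 10 mm, 32 mm high in all; its bore is too narrow for the hob's shafts. Origin: centre of the underside; z up, x towards the pointer
- small_knob_2: look-alike knob of another appliance: same shape but smaller, skirt 32 mm across and 19 mm high, bar 28 x 10 mm, 32 mm high in all; its bore is too narrow for the hob's shafts. Origin: centre of the underside; z up, x towards the pointer
- shaft_1_seat (a point): point on the upright axis of shaft 1 (the hob's left, +y, end) at the shoulder where a fitted knob's underside rests, 53 mm above the worktop; z up, x points to the shaft's flat and turns with it. Shaft 12 mm across, flat 2 mm from the axis, 20 mm tall above this point, tip tapered. Two sprung balls 8 mm up stick out 2.5 mm at +y and -y
- shaft_2_seat (a point): the same on shaft 2. Fitting: with knob x along shaft x (within about 0.15 rad) the knob slides down freely until its underside is about 11 mm above this point; there the balls stop it, and 5 to 10 N pushes it home with a snap. Turned wrongly it stays 12 mm or more up, or binds
- shaft_3_seat (a point): the same on shaft 3. A snapped knob lifts no more than 1.5 mm before it needs about 6 N to come off; it turns the shaft with up to 0.2 rad of play
- shaft_4_seat (a point): the same on shaft 4 (the hob's right, -y, end). Each shaft's shoulder is a dark disc 36 mm across that turns with it; a yellow tick on the disc lies on the side of the flat (+x)
- shaft_1 (a joint): angle of shaft 1 (rad): 0 = off, against a hard stop; grows counter-clockwise seen from above, to 2.2. About 0.08 N m turns it; it stays where it is left
- shaft_2 (a joint): angle of shaft 2 (rad): 0 = off, against a hard stop; grows counter-clockwise seen from above, to 2.2. About 0.08 N m turns it; it stays where it is left
- shaft_3 (a joint): angle of shaft 3 (rad): 0 = off, against a hard stop; grows counter-clockwise seen from above, to 2.2. About 0.08 N m turns it; it stays where it is left
- shaft_4 (a joint): angle of shaft 4 (rad): 0 = off, against a hard stop; grows counter-clockwise seen from above, to 2.2. About 0.08 N m turns it; it stays where it is left
- hob: fixed table hob, 260 mm deep (x), 380 wide (y), top 50 mm above the worktop; a round hotplate 10 mm higher on its right. Origin: centre of its underside; x points to its back. On a bright strip along its front, 95 mm before the origin, four bare shafts 85 mm apart along y. A red dash behind each marks off: with the shaft at 0 its flat and the knob's pointer face the dash, along hob +x
- hob_corner (a point): inside corner of the hob's raised rim at its back left, at the level of the hob's top; axes as the hob's. The rim, 6 mm thick and 12 mm higher than the top, runs from here along the back (towards -y) and along the left end (towards -x); the plate's +x edge belongs against the back rim, its +y edge against the left rim
- warm_plate: loose square bright steel warming plate, 125 x 125 mm, 10 mm thick, 0.45 kg, lying on the hob's top short of the corner. Origin: centre of its underside. A dark wooden lifting bar lies across its middle along x: 60 mm long, 14 mm wide, from 20 to 32 mm above the underside, on two thin feet
- plate_corner (a point): the plate's own corner that belongs in the rim's corner: 62.5 mm along x and 62.5 mm along y from its origin, at its underside
- espresso_cup: loose brown stoneware espresso cup with an ear handle, 67 mm across (94 with the handle) and 58 mm high, standing near the knobs; a bystander. Origin: centre of its underside
Not all that is in view belongs to the job. Leave any brown or pink look-alike of the knob_1 alone.

How it is judged:
By the outcome, as a careful person would: the job done as asked, in the order asked, and still so for the second after the job is handed in, with the robot touching nothing.
Of knob_1, knob_2, knob_3, knob_4 only 3 to 4 are there at a start; the rules pass over those that are not, and their reading is None.
At some moment in a run one of knob_1, knob_2, knob_3, knob_4 may be knocked a few centimetres aside while the robot is not near it.
It also fails if it takes over 208 s, if anything falls off the work surface, if the arm or the gripper's body presses on something with over 40 N, if the wrist force passes 120 N, or if a joint passes its speed limit or range.

## Working session

There is one attempt and no reset: what is moved stays moved. The work goes in short steps, Python scripts to look and compute and a tool call to move; the robot and the scene stay as the last step left them, time stands still between calls to the robot, and variables do not carry over. Pictures are saved under pics/ and viewed, at most 14 in all, crops included, and the job is handed in when it is done.

Besides the shell and the picture viewer there is one more tool, called after "Emit:" as name(argument=value, ...) on one line, values as JSON. arm_command: Moves the arm, as the interface text tells. Its arguments: {"type":"object","properties":{"increments":{"type":"array","items":{"type":"number"}},"newtons":{"type":"number"}},"required":["increments"]}

```bash
mkdir -p pics; ls; python3 - <<'E'
from rig import r
import cv2,numpy as np
s=r.observe(); print({k:np.round(v,3) for k,v in s.items()})
for n in ("scene","top"):
    p=r.read_camera(n); cv2.imwrite(f"pics/{n}0.png",p["image"][:,:,::-1]); print(n,p["vertical_fov"],p["cx"],p["cy"],np.round(p["R"],3).tolist(),np.round(p["t"],3))
    for k in ("knob_1","small_knob_1","shaft_1_seat","hob","warm_plate","espresso_cup"):
        for d in r.silhouettes(p,k): print(n,k,round(d["p"],2),np.round(d["rect"],1))
E
```

```text
pics
{'t': np.float64(0.0), 'q': array([ 1.112,  0.381,  1.298, -0.   ,  1.464, -0.215]), 'joint_vel': array([-0.   , -0.001, -0.002, -0.001, -0.001, -0.   ]), 'tau': array([ 1.0000e-03, -4.3792e+01, -2.2456e+01,  7.1000e-02,  3.5000e-02,
       -0.0000e+00]), 'tool_pos': array([0.133, 0.534, 0.26 ]), 'tcp_rot': array([ 0.122,  0.993, -0.001, -0.   ]), 'force': array([-0.064,  0.142,  0.12 ]), 'wrist_torque': array([-0.02 , -0.011, -0.02 ]), 'grasp_force': np.float64(0.0), 'grip_width': np.float64(0.088)}
scene 47.74976352794447 315.95333161515475 196.78760263250626 [[-0.876, -0.481, 0.022], [-0.296, 0.502, -0.813], [0.38, -0.719, -0.582]] [0.509 0.22  1.025]
scene knob_1 0.95 [263.1 289.8  18.4  20.4]
scene knob_1 0.84 [225.8 231.9  21.5  19.9]
scene knob_1 0.8 [341.6 267.2  19.1  19.9]
scene knob_1 0.68 [257.9 239.8  19.9  27. ]
scene knob_1 0.49 [272.  220.6  16.8  19.6]
scene small_knob_1 0.47 [299.4 253.9  14.7  19.2]
scene shaft_1_seat 0.56 [363.6 190.6  13.1  10.3]
scene hob 0.94 [353.9 175.5 142.3  94. ]
scene warm_plate 0.68 [330.2 168.4  55.6  29.4]
scene espresso_cup 0.79 [207.  272.8  39.8  37.8]
top 44.67324913467036 310.1515475569856 194.064993358698 [[0.022, -1.0, 0.013], [-0.996, -0.023, -0.09], [0.09, -0.011, -0.996]] [0.035 0.562 1.277]
top knob_1 0.77 [211.1 199.9  18.9  15.6]
top knob_1 0.76 [292.  157.4  18.4  16.1]
top knob_1 0.68 [257.1 131.5  15.2  18.8]
top knob_1 0.68 [428.9 234.7  12.9   7.7]
top knob_1 0.58 [263.  162.7  17.7  12.8]
top knob_1 0.48 [266.4 246.9  18.5   9.8]
top knob_1 0.42 [413.1 195.9 151.5 113.7]
top small_knob_1 0.69 [263.1 205.8  12.8  16. ]
top shaft_1_seat 0.52 [363.2 227.1  13.2  11.4]
top warm_plate 0.75 [385.9 175.4  50.6  46.3]
top espresso_cup 0.7 [201.1 147.9  35.   21.6]
```

```bash
python3 - <<'E'
import cv2
a=cv2.imread("pics/top0.png")[100:290,175:335]; cv2.imwrite("pics/a.png",cv2.resize(a,None,fx=3.1,fy=3.1,interpolation=cv2.INTER_CUBIC))
a=cv2.imread("pics/top0.png")[130:270,320:500]; cv2.imwrite("pics/b.png",cv2.resize(a,None,fx=4.2,fy=4.2,interpolation=cv2.INTER_CUBIC))
a=cv2.imread("pics/scene0.png")[120:310,180:440]; cv2.imwrite("pics/c.png",cv2.resize(a,None,fx=3,fy=3,interpolation=cv2.INTER_CUBIC))
E
```

```text
(no output)
```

View pics/a.png

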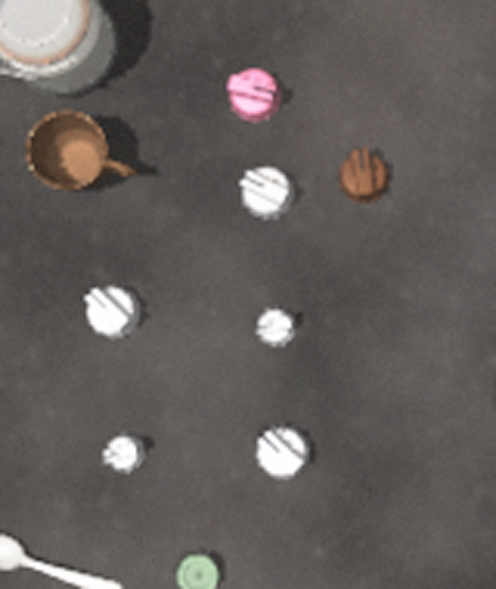

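View pics/b.png

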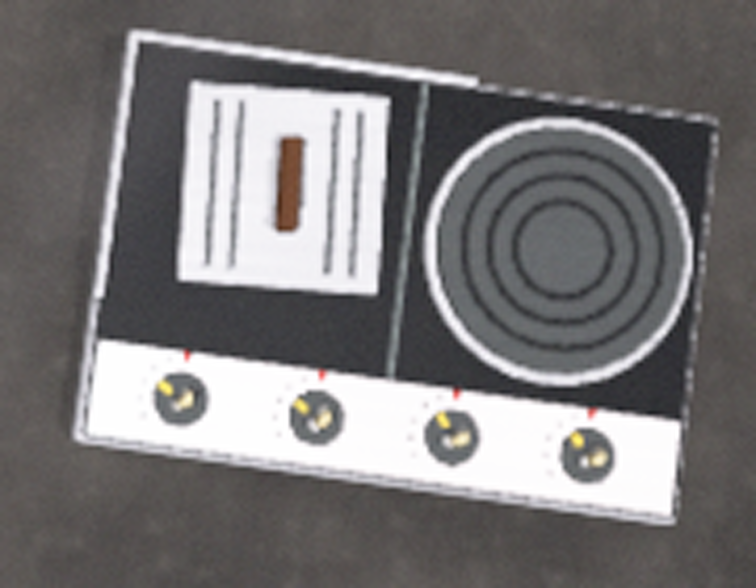

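View pics/c.png

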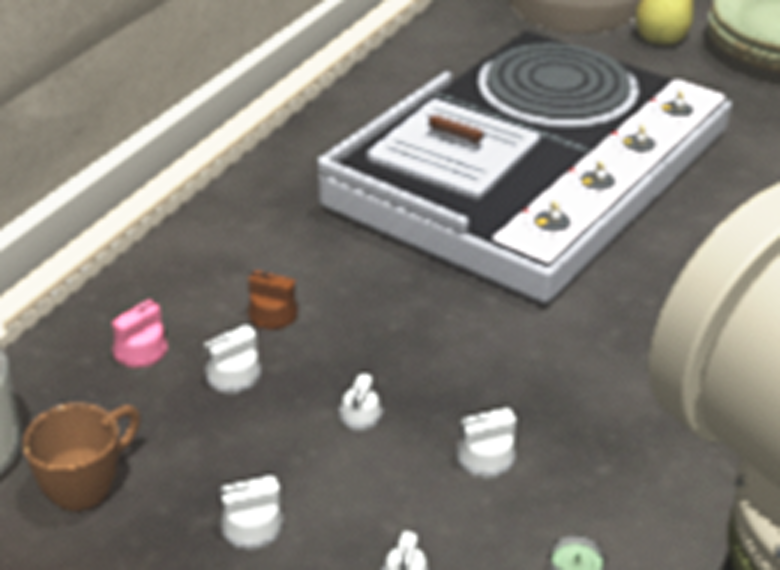

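```bash
cat > h.py <<'E'
import numpy as np, cv2
from rig import r
def K(p): f=200/np.tan(np.radians(p["vertical_fov"])/2); return f,p["cx"],p["cy"]
def px2w(p,u,v,z):
    f,cx,cy=K(p); R=np.array(p["R"]);t=np.array(p["t"])
    d=R.T@np.array([(u-cx)/f,(v-cy)/f,1]); c=-R.T@t
    return c+d*(z-c[2])/d[2]
def w2px(p,X):
    f,cx,cy=K(p); Y=np.array(p["R"])@np.array(X)+np.array(p["t"]); return np.array([f*Y[0]/Y[2]+cx,f*Y[1]/Y[2]+cy])
E
python3 - <<'E'
from h import *
p=r.read_camera("top");q=r.read_camera("scene")
for c in (p,q): print("cam",-np.array(c["R"]).T@c["t"])
# dark discs on strip
pts0=[(363.1,225),(395.5,229.5),(427.6,234.3),(460,238.8)]
g=cv2.cvtColor(p["image"],cv2.COLOR_RGB2GRAY).astype(float)
hsv=cv2.cvtColor(p["image"],cv2.COLOR_RGB2HSV)
S=[];A=[]
for u,v in pts0:
    for _ in range(4):
        yy,xx=np.mgrid[int(v)-9:int(v)+11,int(u)-9:int(u)+11]
        w=np.clip((230-g[yy,xx])/170,0,1); w[np.hypot(xx-u,yy-v)>8.3]=0
        # gold/tick px inside count full
        w[(np.hypot(xx-u,yy-v)<5.5)]=1
        u,v=(w*xx).sum()/w.sum(),(w*yy).sum()/w.sum()
    X=px2w(p,u,v,.053); S.append(X[:2])
    H,s,_=[hsv[yy,xx,i].astype(float) for i in range(3)]
    m=((H>20)&(H<35)&(s>90))*s; m[np.hypot(xx-u,yy-v)>8]=0
    T=px2w(p,(m*xx).sum()/m.sum(),(m*yy).sum()/m.sum(),.053); A.append(np.degrees(np.arctan2(*(T-X)[1::-1])))
    print("disc",np.round([u,v],2),X.round(4),"area mm",np.sqrt(w.sum()/np.pi)*2*2.6,"tick",(T-X)[:2].round(4),A[-1],"scene px",w2px(q,X).round(1))
S=np.array(S); d=S[0]-S[3]; print("spacing",np.linalg.norm(np.diff(S,axis=0),axis=1),"dir deg",np.degrees(np.arctan2(*d[::-1]))-90)
# white knobs
for u,v in [(260.8,161.9),(211.1,200.3),(266,246.1)]: print("knob",px2w(p,u,v,.024).round(3),px2w(p,u,v,.04).round(3))
rows=[]
for n,c,L in (("top",p,[(260.8,161.9),(211.1,200.3),(266,246.1)]),("scene",q,[(257.9,239.8),(263.1,289.8),(341.6,267.2)])):
    rows.append(np.hstack([cv2.resize(c["image"][int(v)-16:int(v)+16,int(u)-16:int(u)+16],(260,260),interpolation=cv2.INTER_CUBIC) for u,v in L]))
im=np.vstack(rows); im=(255*(im/255.)**2.2).astype(np.uint8)
cv2.imwrite("pics/d.png",im[:,:,::-1])
E
```

```text
cam [0.44417314 0.06230185 1.3217517 ]
cam [0.12177098 0.87146161 0.76409688]
disc [362.64 224.6 ] [ 0.4822 -0.09    0.053 ] area mm 31.52886521494718 tick [0.0066 0.0096] 55.49269789867528 scene px [363.7 192.8]
disc [394.92 229.02] [ 0.4726 -0.1744  0.053 ] area mm 31.97454471160191 tick [0.0072 0.0098] 53.8728089366293 scene px [378.7 179.2]
disc [427.14 233.72] [ 0.4623 -0.2586  0.053 ] area mm 31.973752978313566 tick [0.0102 0.0055] 28.442640854653373 scene px [392.6 166.9]
disc [459.37 238.11] [ 0.4528 -0.3429  0.053 ] area mm 32.145102094305 tick [0.0098 0.0064] 33.114931961567535 scene px [405.1 155.5]
spacing [0.08492716 0.08483896 0.08480924] dir deg -6.648086303282852
knob [0.645 0.183 0.024] [0.643 0.181 0.04 ]
knob [0.539 0.312 0.024] [0.538 0.309 0.04 ]
knob [0.42  0.162 0.024] [0.421 0.161 0.04 ]
```

View pics/d.png

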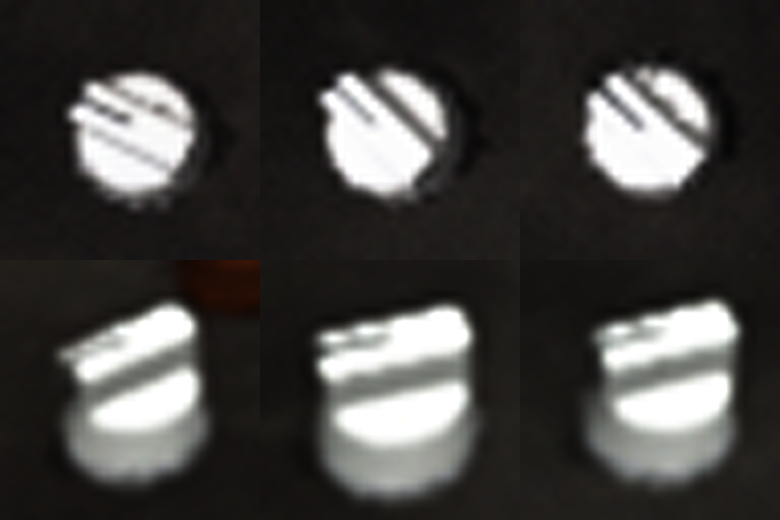

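Emit:
arm_command(increments=[0, 0, 0, -0.922, -0.731, 0.3, -0.4, 0, 0, 0, -0.922, -0.731, 0.3, -0.4, 0, 0, 0, -0.922, -0.731, 0.3, -0.4, 0, 0, 0, -0.922, -0.731, 0.3, -0.4, 0, 0, 0, -0.922, -0.731, 0.3, -0.4, 0, 0, 0, -0.922, -0.731, 0.3, -0.4, 0, 0, 0, -0.922, -0.731, 0.3, -0.4, 0, 0, 0, -0.922, -0.731, 0.3, -0.4, 0, 0, 0, -0.922, -0.731, 0.3, -0.4, 0, 0, 0, -0.922, -0.731, 0.3, -0.4, 0, 0, 1, 0, 0, 0, -0.4, 0, 0, 1, 0, 0, 0, -0.4, 0, 0, 1, 0, 0, 0, -0.4, 0, 0, 1, 0, 0, 0, -0.4, 0, 0, 1, 0, 0, 0, -0.4, 0, 0, 1, 0, 0, 0, -0.4], newtons=5)

```text
t: 2.8
tool_pos: [0.4202, 0.161, 0.1409]
tcp_rot: [0.376, 0.927, 0.0, 0.0]
force: [1.2, 0.2, -0.4]
grip_width: 0.0614
grasp_force: 0.0
```

```bash
cat >> h.py <<'E'
def pose():
    s=r.observe(); x,y,z,w=s["tcp_rot"]; ax=np.array([1-2*(y*y+z*z),2*(x*y+z*w)]); return np.array(s["tool_pos"]),np.degrees(np.arctan2(ax[1],ax[0])),s
def go(x,y,z,phi=None):
    P,f,s=pose(); c,sn=np.cos(np.radians(f)),np.sin(np.radians(f)); d=np.array([x,y,z])-P
    u=np.array([d[0]*c+d[1]*sn, d[0]*sn-d[1]*c, -d[2]])/.04
    print("t",round(float(s["t"]),1),"pos",P.round(4),"phi",round(f,2),"F",np.round(s["force"],1),"grip",np.round([s["grip_width"]*1e3,s["grasp_force"]],1))
    print(" shift units",u.round(3),"min rows",int(np.ceil(abs(u).max())), "turn-z units",None if phi is None else round((f-phi)/5,2))
E
python3 - <<'E'
from h import *
go(.420,.161,.048,136)
p=r.read_camera("top")
for d in r.silhouettes(p,"knob_1"): 
    print(round(d["p"],2),np.round(d["rect"],1))
im=p["image"][215:250,350:475]; im=(255*(im/255.)**1.3).astype(np.uint8)
cv2.imwrite("pics/e.png",cv2.resize(im,None,fx=6.4,fy=6.4,interpolation=cv2.INTER_CUBIC)[:,:,::-1])
cv2.imwrite("pics/top1.png",p["image"][:,:,::-1])
E
```

```text
t 2.8 pos [0.4202 0.161  0.1409] phi 135.86 F [ 1.2  0.2 -0.4] grip [61.4  0. ]
 shift units [ 4.000e-03 -2.000e-03  2.322e+00] min rows 3 turn-z units -0.03
0.66 [292.3 159.4  18.   18.4]
0.58 [261.5 163.1  12.2  15.2]
0.57 [258.5 132.7  19.7  19.5]
0.51 [212.3 199.1  16.8  15.3]
```

View pics/e.png

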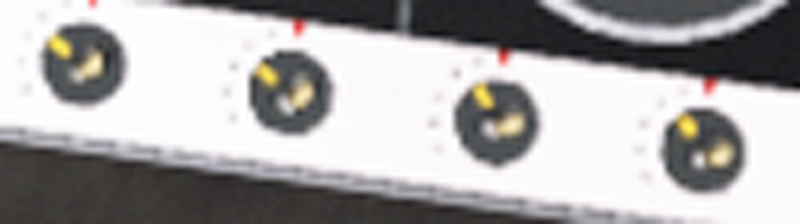

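Emit:
arm_command(increments=[0, 0, 0, 0, 0, 0.8, -0.4, 0, 0, 0, 0, 0, 0.8, -0.4, 0, 0, 0, 0, 0, 0.7, -0.4, 0, 0, 0, 0, 0, 0, 1, 0, 0, 0, 0, 0, 0, 1, 0, 0, 0, 0, 0, 0, 1, 0, 0, 0, 0, 0, 0, 1, 0, 0, 0, 0, 0, 0, 1], newtons=5)

```text
t: 3.9
tool_pos: [0.4207, 0.1611, 0.0494]
tcp_rot: [0.374, 0.927, 0.001, 0.001]
force: [1.2, 1.2, 3.9]
grip_width: 0.04
grasp_force: 5.0
```

Emit:
arm_command(increments=[0, 0, 0, 0, 0, 0, -0.35, 0, 0, 0, 0, 0, 0, -0.35, 0, 0, 1, 0, 0, 0, -0.35, 0, 0, 1, 0, 0, 0, -0.35, 0, 0, 1, 0, 0, 0, -0.35, 0, 0, 1, 0, 0, 0, -0.35, 0, 0, 1, 0, 0, 0, -0.35, 0, 0, 1, 0, 0, 0, -0.35, 0, 0, 1, 0, 0, 0, -0.35, 0, 0, 1, 0, 0, 0, -0.35, 0, 0, 1, 0, 0, 0, -0.35, 0, 0, 1, 0, 0, 0, -0.35, 0, 0, 1, 0, 0, 0, -0.35, 0, 0, 1, 0, 0, 0, -0.35, 0, 0, 1, 0, 0, 0, -0.35, 0, 0, 1, 0, 0, 0, -0.35, 0, 0, 1, 0, 0, 0, -0.35, 0, 0, 1, 0, 0, 0, -0.35, 0, 0, 1, 0, 0, 0, -0.35, 0, 0, 1, 0, 0, 0, -0.35])

```text
t: 6.4
tool_pos: [0.4198, 0.1609, 0.0486]
tcp_rot: [0.921, 0.39, -0.0, -0.0]
force: [-0.2, 0.2, 0.7]
grip_width: 0.0595
grasp_force: 0.0
```

Emit:
arm_command(increments=[0, 0, 0, 0, 0, 0, 1, 0, 0, 0, 0, 0, 0, 1, 0, 0, 0, 0, 0, 0, 1, 0, 0, 0, 0, 0, 0, 1, 0, 0, 0, 0, 0, 0, 1, 0, 0, 0, 0, 0, 0, 1], newtons=25)

```text
t: 7.15
tool_pos: [0.42, 0.161, 0.0487]
tcp_rot: [0.92, 0.391, -0.0, -0.0]
force: [0.1, -0.5, -1.1]
grip_width: 0.0141
grasp_force: 25.0
```

```bash
python3 - <<'E'
from h import *
go(.4822,-.090,.145,56)
E
```

```text
t 7.2 pos [0.42   0.161  0.0487] phi 46.04 F [ 0.1 -0.5 -1.1] grip [14.1 25. ]
 shift units [-3.437  5.474 -2.406] min rows 6 turn-z units -1.99
```

Emit:
arm_command(increments=[0, 0, 0, 0, 0, -0.8, 1, 0, 0, 0, 0, 0, -0.8, 1, 0, 0, 0, 0, 0, -0.8, 1, 0, 0, 0, -0.491, 0.782, 0, 1, 0, 0, 0, -0.491, 0.782, 0, 1, 0, 0, 0, -0.491, 0.782, 0, 1, 0, 0, 0, -0.491, 0.782, 0, 1, 0, 0, 0, -0.491, 0.782, 0, 1, 0, 0, 0, -0.491, 0.782, 0, 1, 0, 0, 0, -0.491, 0.782, 0, 1, 0, 0, -1, 0, 0, 0, 1, 0, 0, -1, 0, 0, 0, 1, 0, 0, 0, 0, 0, 0.35, 1, 0, 0, 0, 0, 0, 0.1, 1, 0, 0, 0, 0, 0, 0, 1])

```text
t: 9.02
tool_pos: [0.4821, -0.09, 0.1267]
tcp_rot: [0.883, 0.47, -0.0, -0.0]
force: [-0.1, 0.0, -0.7]
grip_width: 0.0136
grasp_force: 25.0
```

```bash
python3 - <<'E'
from h import *
go(.4822,-.090,.112,56)
p=r.read_camera("scene")
im=p["image"][165:215,330:400]
cv2.imwrite("pics/f.png",cv2.resize(im,None,fx=10,fy=10,interpolation=cv2.INTER_CUBIC)[:,:,::-1])
E
```

```text
t 9.0 pos [ 0.4821 -0.09    0.1267] phi 56.03 F [-0.1  0.  -0.7] grip [13.6 25. ]
 shift units [0.001 0.001 0.366] min rows 1 turn-z units 0.01
```

View pics/f.png

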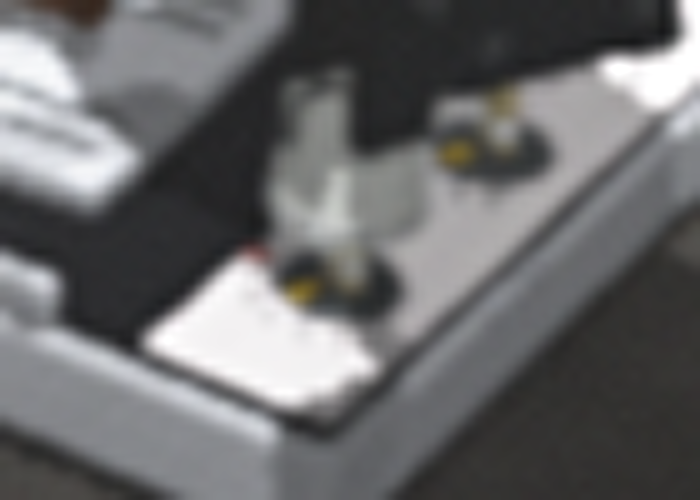

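Emit:
arm_command(increments=[0, 0, 0, 0, 0, 0.09, 1, 0, 0, 0, 0, 0, 0.09, 1, 0, 0, 0, 0, 0, 0, 1])

```text
t: 9.45
tool_pos: [0.4821, -0.09, 0.1193]
tcp_rot: [0.883, 0.47, -0.0, -0.0]
force: [0.3, -0.3, -0.2]
grip_width: 0.0137
grasp_force: 25.0
```

Emit:
arm_command(increments=[0, 0, 0, 0, 0, 0.06, 1, 0, 0, 0, 0, 0, 0.06, 1, 0, 0, 0, 0, 0, 0, 1])

```text
t: 9.82
tool_pos: [0.4821, -0.09, 0.1145]
tcp_rot: [0.883, 0.47, -0.0, -0.0]
force: [-0.5, -0.0, -1.3]
grip_width: 0.0135
grasp_force: 25.0
```

Emit:
arm_command(increments=[0, 0, 0, 0, 0, 0.06, 1, 0, 0, 0, 0, 0, 0.04, 1, 0, 0, 0, 0, 0, 0, 1])

```text
t: 10.2
tool_pos: [0.4822, -0.0898, 0.1108]
tcp_rot: [0.883, 0.47, 0.0, -0.0]
force: [-0.9, 2.5, 4.2]
grip_width: 0.0138
grasp_force: 25.0
```

Emit:
arm_command(increments=[0, 0, 0, 0, 0, 0.08, 1, 0, 0, 0, 0, 0, 0.08, 1, 0, 0, 0, 0, 0, 0.08, 1, 0, 0, 0, 0, 0, 0, 1], newtons=35)

```text
t: 10.7
tool_pos: [0.4824, -0.0897, 0.1013]
tcp_rot: [0.883, 0.47, 0.0, -0.0]
force: [0.3, 3.9, 5.0]
grip_width: 0.0139
grasp_force: 35.0
```

Emit:
arm_command(increments=[0, 0, 0, 0, 0, 0.04, 1, 0, 0, 0, 0, 0, 0.0, 1])

```text
t: 10.95
tool_pos: [0.4825, -0.0897, 0.1011]
tcp_rot: [0.883, 0.47, 0.001, 0.0]
force: [-4.7, 6.8, 21.1]
grip_width: 0.0138
grasp_force: 35.1
```

Emit:
arm_command(increments=[0, 0, 0.5, 0, 0, -0.05, 1, 0, 0, 1, 0, 0, 0, 1, 0, 0, 1, 0, 0, 0, 1, 0, 0, 1, 0, 0, 0, 1, 0, 0, 1, 0, 0, 0, 1, 0, 0, 1, 0, 0, 0, 1, 0, 0, 1, 0, 0, 0, 1, 0, 0, 1, 0, 0, 0, 1, 0, 0, 1, 0, 0, 0, 1, 0, 0, 1, 0, 0, 0, 1, 0, 0, 1, 0, 0, 0, 1, 0, 0, 1, 0, 0, 0, 1, 0, 0, 0, 0, 0, 0, 1])

```text
t: 12.58
tool_pos: [0.4819, -0.0897, 0.1015]
tcp_rot: [1.0, -0.013, -0.0, -0.0]
force: [-3.0, 2.8, 5.3]
grip_width: 0.0136
grasp_force: 35.0
```

```bash
python3 -c "
from h import *
go(.4825,-.0897,.1015,-6.65); print(r.observe()['wrist_torque'])"
```

```text
t 12.6 pos [ 0.4819 -0.0897  0.1015] phi -1.51 F [-3.   2.8  5.3] grip [13.6 35. ]
 shift units [ 0.015 -0.001 -0.   ] min rows 1 turn-z units 1.03
[0.65474535 0.60672581 0.00714787]
```

Emit:
arm_command(increments=[0, 0, 0.5, 0, 0, 0, 1, 0, 0, 0, 0, 0, 0, 1])

```text
t: 12.82
tool_pos: [0.4819, -0.0897, 0.1015]
tcp_rot: [0.999, -0.035, -0.0, -0.0]
force: [-2.2, 3.8, 5.8]
grip_width: 0.0141
grasp_force: 35.0
```

```bash
python3 -c "
from h import *
go(.4825,-.0897,.1015,-6.65); print(r.observe()['wrist_torque'])"
```

```text
t 12.8 pos [ 0.4819 -0.0897  0.1015] phi -3.98 F [-2.2  3.8  5.8] grip [14.1 35. ]
 shift units [ 0.016 -0.002 -0.   ] min rows 1 turn-z units 0.53
[0.68800575 0.63227882 0.0842352 ]
```

Emit:
arm_command(increments=[0, 0, 0.5, 0, 0, 0, 1, 0, 0, 0, 0, 0, 0, 1])

```text
t: 13.08
tool_pos: [0.4819, -0.0897, 0.1015]
tcp_rot: [0.998, -0.057, -0.0, -0.0]
force: [-2.0, 3.2, 5.3]
grip_width: 0.0138
grasp_force: 35.0
```

```bash
python3 -c "
from h import *
go(.4825,-.0897,.1015,-6.65); print(r.observe()['wrist_torque'])"
```

```text
t 13.1 pos [ 0.4819 -0.0897  0.1015] phi -6.49 F [-2.   3.2  5.3] grip [13.8 35. ]
 shift units [ 0.016 -0.003 -0.   ] min rows 1 turn-z units 0.03
[0.65806678 0.60507817 0.04654087]
```

Emit:
arm_command(increments=[0, 0, 0.5, 0, 0, 0, 1, 0, 0, 0, 0, 0, 0, 1])

```text
t: 13.32
tool_pos: [0.4819, -0.0897, 0.1015]
tcp_rot: [0.997, -0.078, -0.0, -0.0]
force: [-2.0, 3.9, 5.2]
grip_width: 0.0133
grasp_force: 35.0
```

```bash
python3 -c "
from h import *
go(.4825,-.0897,.1015,-6.65); print(r.observe()['wrist_torque'])"
```

```text
t 13.3 pos [ 0.4819 -0.0897  0.1015] phi -8.94 F [-2.   3.9  5.2] grip [13.3 35. ]
 shift units [ 0.015 -0.003 -0.001] min rows 1 turn-z units -0.46
[0.75052928 0.71264643 0.05196106]
```

Emit:
arm_command(increments=[0, 0, 0.6, 0, 0, 0, 1, 0, 0, 0, 0, 0, 0, 1])

```text
t: 13.58
tool_pos: [0.482, -0.0896, 0.1014]
tcp_rot: [0.995, -0.104, -0.0, -0.0]
force: [-1.5, 5.3, 5.8]
grip_width: 0.0136
grasp_force: 35.0
```

```bash
python3 -c "
from h import *
go(.4825,-.0897,.1015,-6.65); print(r.observe()['wrist_torque'])"
```

```text
t 13.6 pos [ 0.482  -0.0896  0.1014] phi -11.94 F [-1.5  5.3  5.8] grip [13.6 35. ]
 shift units [ 0.013 -0.    -0.002] min rows 1 turn-z units -1.06
[0.99630838 0.58795403 0.10463289]
```

Emit:
arm_command(increments=[0, 0, 0.6, 0, 0, 0, 1, 0, 0, 0, 0, 0, 0, 1])

```text
t: 13.82
tool_pos: [0.482, -0.0895, 0.1014]
tcp_rot: [0.992, -0.13, -0.0, -0.0]
force: [-1.1, 7.1, 4.9]
grip_width: 0.0139
grasp_force: 35.0
```

```bash
python3 -c "
from h import *
go(.4825,-.0897,.1015,-6.65); print(r.observe()['wrist_torque'])"
```

```text
t 13.8 pos [ 0.482  -0.0895  0.1014] phi -14.94 F [-1.1  7.1  4.9] grip [13.9 35. ]
 shift units [ 0.013  0.002 -0.001] min rows 1 turn-z units -1.66
[1.09711909 0.45145463 0.1240405 ]
```

Emit:
arm_command(increments=[0, 0, -0.7, 0, 0, 0, 1, 0, 0, -0.6, 0, 0, 0, 1, 0, 0, 0, 0, 0, 0, 1, 0, 0, 0, 0, 0, 0, -0.3, 0, 0, 0, 0, 0, 0, -0.3, 0, 0, 0, 0, 0, -0.5, -0.3, 0, 0, 0, 0, 0, -1, -0.3, 0, 0, 0, 0, 0, -0.5, -0.3])

```text
t: 14.82
tool_pos: [0.4828, -0.0905, 0.1833]
tcp_rot: [0.997, -0.074, 0.001, 0.001]
force: [-0.3, -0.3, 0.5]
grip_width: 0.0574
grasp_force: 0.0
```

```bash
python3 - <<'E'
from h import *
go(.645,.183,.15,155)
go(.539,.312,.15,137)
p=r.read_camera("top")
for d in r.silhouettes(p,"knob_1"): 
    print(round(d["p"],2),np.round(d["rect"],1))
q=r.read_camera("scene")
for d in r.silhouettes(q,"knob_1"): 
    print(round(d["p"],2),np.round(d["rect"],1))
cv2.imwrite("pics/top2.png",p["image"][:,:,::-1])
a=cv2.resize(p["image"][130:230,195:290],None,fx=3.8,fy=4,interpolation=cv2.INTER_CUBIC)
b=cv2.resize(q["image"][160:210,335:385],(400,400),interpolation=cv2.INTER_CUBIC)
cv2.imwrite("pics/g.png",np.hstack([a,b])[:,:,::-1])
E
```

```text
t 14.8 pos [ 0.4828 -0.0905  0.1833] phi -8.46 F [-0.3 -0.3  0.5] grip [57.4  0. ]
 shift units [ 3.006 -7.36   0.832] min rows 8 turn-z units -32.69
t 14.8 pos [ 0.4828 -0.0905  0.1833] phi -8.46 F [-0.3 -0.3  0.5] grip [57.4  0. ]
 shift units [ -0.09  -10.16    0.832] min rows 11 turn-z units -29.09
0.68 [212.1 198.8  17.3  18. ]
0.56 [262.4 165.2  13.8  13.3]
0.48 [292.1 158.2  17.6  16.5]
0.47 [258.9 131.4  18.5  17.7]
0.71 [272.  219.5  15.3  20.6]
0.63 [364.9 187.4  17.2  18.3]
0.6 [256.8 238.7  23.5  24.6]
0.55 [263.1 289.9  19.9  20.7]
0.51 [225.9 231.4  19.7  22.2]
```

View pics/g.png

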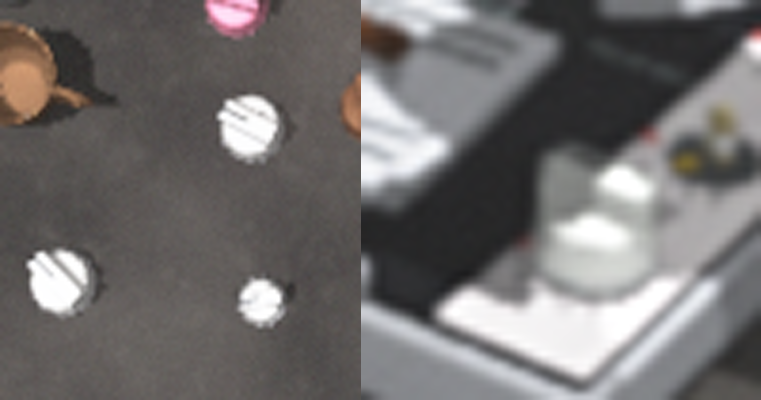

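Emit:
arm_command(increments=[0, 0, 0, -0.008, -0.924, 0, -0.35, 0, 0, 0, -0.008, -0.924, 0, -0.35, 0, 0, 0, -0.008, -0.924, 0, -0.35, 0, 0, 0, -0.008, -0.924, 0, -0.35, 0, 0, 0, -0.008, -0.924, 0, -0.35, 0, 0, 0, -0.008, -0.924, 0, -0.35, 0, 0, 0, -0.008, -0.924, 0, -0.35, 0, 0, 0, -0.008, -0.924, 0, -0.35, 0, 0, 0, -0.008, -0.924, 0, -0.35, 0, 0, 0, -0.008, -0.924, 0, -0.35, 0, 0, 0, -0.008, -0.924, 0, -0.35], newtons=5)

```text
t: 16.4
tool_pos: [0.5384, 0.3137, 0.1797]
tcp_rot: [0.997, -0.074, -0.001, 0.001]
force: [-0.1, -0.4, 0.6]
grip_width: 0.0596
grasp_force: 0.0
```

Emit:
arm_command(increments=[0, 0, -1, 0, 0, 0, -0.35, 0, 0, -1, 0, 0, 0, -0.35, 0, 0, -1, 0, 0, 0, -0.35, 0, 0, -1, 0, 0, 0, -0.35, 0, 0, -1, 0, 0, 0, -0.35, 0, 0, -1, 0, 0, 0, -0.35, 0, 0, -1, 0, 0, 0, -0.35, 0, 0, -1, 0, 0, 0, -0.35, 0, 0, -1, 0, 0, 0, -0.35, 0, 0, -1, 0, 0, 0, -0.35, 0, 0, -1, 0, 0, 0, -0.35, 0, 0, -1, 0, 0, 0, -0.35, 0, 0, -1, 0, 0, 0, -0.35, 0, 0, -1, 0, 0, 0, -0.35, 0, 0, -1, 0, 0, 0, -0.35])

```text
t: 18.27
tool_pos: [0.5383, 0.3124, 0.1796]
tcp_rot: [0.835, 0.55, -0.001, -0.0]
force: [0.9, 0.7, 0.1]
grip_width: 0.0601
grasp_force: 0.0
```

Emit:
arm_command(increments=[0, 0, -1, 0, 0, 0, -0.35, 0, 0, -1, 0, 0, 0, -0.35, 0, 0, -1, 0, 0, 0, -0.35, 0, 0, -1, 0, 0, 0, -0.35, 0, 0, -1, 0, 0, 0, -0.35, 0, 0, -1, 0, 0, 0, -0.35, 0, 0, -1, 0, 0, 0, -0.35, 0, 0, -1, 0, 0, 0, -0.35, 0, 0, -1, 0, 0, 0, -0.35, 0, 0, -1, 0, 0, 0, -0.35, 0, 0, -1, 0, 0, 0, -0.35, 0, 0, -1, 0, 0, 0, -0.35, 0, 0, -1, 0, 0, 0, -0.35, 0, 0, -1, 0, 0, 0, -0.35, 0, 0, 0, 0, 0, 0, -0.35])

```text
t: 20.15
tool_pos: [0.5384, 0.3124, 0.18]
tcp_rot: [0.371, 0.929, -0.001, -0.001]
force: [-0.6, 0.3, -0.4]
grip_width: 0.0594
grasp_force: 0.0
```

```bash
python3 - <<'E'
from h import *
go(.539,.311,.0485,137)
q=r.read_camera("scene")
for d in r.silhouettes(q,"knob_1"): 
    print(round(d["p"],2),np.round(d["rect"],1))
E
```

```text
t 20.1 pos [0.5384 0.3124 0.18  ] phi 136.49 F [-0.6  0.3 -0.4] grip [59.4  0. ]
 shift units [-0.036 -0.015  3.286] min rows 4 turn-z units -0.1
0.71 [269.5 220.3  12.6  18.2]
0.63 [256.9 237.9  20.9  21.1]
0.58 [226.2 232.6  19.3  14.2]
0.57 [264.4 293.   19.6  22.4]
```

Emit:
arm_command(increments=[0, 0, 0, -0.036, -0.015, 0.9, -0.35, 0, 0, 0, 0, 0, 0.9, -0.35, 0, 0, 0, 0, 0, 0.9, -0.35, 0, 0, 0, 0, 0, 0.586, -0.35, 0, 0, 0, 0, 0, 0, 1, 0, 0, 0, 0, 0, 0, 1, 0, 0, 0, 0, 0, 0, 1, 0, 0, 0, 0, 0, 0, 1, 0, 0, 0, 0, 0, 0, 1, 0, 0, 0, 0, 0, 0, 1])

```text
t: 21.5
tool_pos: [0.5398, 0.3114, 0.0508]
tcp_rot: [0.37, 0.929, 0.001, 0.001]
force: [0.9, 1.4, 3.4]
grip_width: 0.04
grasp_force: 5.0
```

Emit:
arm_command(increments=[0, 0, 0, 0, 0, 0, -0.35, 0, 0, 0, 0, 0, 0, -0.35, 0, 0, 1, 0, 0, 0, -0.35, 0, 0, 1, 0, 0, 0, -0.35, 0, 0, 1, 0, 0, 0, -0.35, 0, 0, 1, 0, 0, 0, -0.35, 0, 0, 1, 0, 0, 0, -0.35, 0, 0, 1, 0, 0, 0, -0.35, 0, 0, 1, 0, 0, 0, -0.35, 0, 0, 1, 0, 0, 0, -0.35, 0, 0, 1, 0, 0, 0, -0.35, 0, 0, 1, 0, 0, 0, -0.35, 0, 0, 1, 0, 0, 0, -0.35, 0, 0, 1, 0, 0, 0, -0.35, 0, 0, 1, 0, 0, 0, -0.35, 0, 0, 1, 0, 0, 0, -0.35, 0, 0, 1, 0, 0, 0, -0.35, 0, 0, 1, 0, 0, 0, -0.35, 0, 0, 1, 0, 0, 0, -0.35, 0, 0, 1, 0, 0, 0, -0.35])

```text
t: 24.0
tool_pos: [0.539, 0.3111, 0.0498]
tcp_rot: [0.919, 0.394, -0.0, -0.0]
force: [0.2, 0.1, -0.1]
grip_width: 0.0595
grasp_force: 0.0
```

Emit:
arm_command(increments=[0, 0, 0, 0, 0, 0, 1, 0, 0, 0, 0, 0, 0, 1, 0, 0, 0, 0, 0, 0, 1, 0, 0, 0, 0, 0, 0, 1, 0, 0, 0, 0, 0, 0, 1, 0, 0, 0, 0, 0, 0, 1], newtons=30)

```text
t: 24.75
tool_pos: [0.5392, 0.3112, 0.0501]
tcp_rot: [0.919, 0.395, -0.0, -0.0]
force: [-0.3, -0.5, -0.2]
grip_width: 0.0135
grasp_force: 30.0
```

```bash
python3 - <<'E'
from h import *
go(.4724,-.1743,.145,55)
E
```

```text
t 24.8 pos [0.5392 0.3112 0.0501] phi 46.54 F [-0.3 -0.5 -0.2] grip [13.5 30. ]
 shift units [-9.959  7.137 -2.372] min rows 10 turn-z units -1.69
```

Emit:
arm_command(increments=[0, 0, 0, 0, 0, -0.95, 1, 0, 0, 0, 0, 0, -0.95, 1, 0, 0, 0, 0, 0, -0.9, 1, 0, 0, 0, -0.905, 0.649, 0, 1, 0, 0, 0, -0.905, 0.649, 0, 1, 0, 0, 0, -0.905, 0.649, 0, 1, 0, 0, 0, -0.905, 0.649, 0, 1, 0, 0, 0, -0.905, 0.649, 0, 1, 0, 0, 0, -0.905, 0.649, 0, 1, 0, 0, 0, -0.905, 0.649, 0, 1, 0, 0, 0, -0.905, 0.649, 0, 1, 0, 0, 0, -0.905, 0.649, 0, 1, 0, 0, 0, -0.905, 0.649, 0, 1, 0, 0, 0, -0.905, 0.649, 0, 1, 0, 0, -0.85, 0, 0, 0, 1, 0, 0, -0.85, 0, 0, 0, 1, 0, 0, 0, 0, 0, 0.6, 1, 0, 0, 0, 0, 0, 0, 1])

```text
t: 27.0
tool_pos: [0.4719, -0.1739, 0.1371]
tcp_rot: [0.887, 0.462, -0.001, -0.001]
force: [0.0, -0.3, 0.1]
grip_width: 0.0137
grasp_force: 30.0
```

```bash
python3 - <<'E'
from h import *
go(.4724,-.1743,.121,55)
E
```

```text
t 27.0 pos [ 0.4719 -0.1739  0.1371] phi 55.03 F [ 0.  -0.3  0.1] grip [13.7 30. ]
 shift units [-0.001  0.016  0.403] min rows 1 turn-z units 0.01
```

Emit:
arm_command(increments=[0, 0, 0, 0, 0.016, 0.3, 1, 0, 0, 0, 0, 0, 0.1, 1, 0, 0, 0, 0, 0, 0, 1])

```text
t: 27.38
tool_pos: [0.473, -0.1746, 0.122]
tcp_rot: [0.887, 0.462, -0.0, -0.0]
force: [-0.0, 0.8, -0.5]
grip_width: 0.0138
grasp_force: 30.0
```

Emit:
arm_command(increments=[0, 0, 0, 0, 0, 0.06, 1, 0, 0, 0, 0, 0, 0.06, 1, 0, 0, 0, 0, 0, 0, 1])

```text
t: 27.75
tool_pos: [0.4724, -0.1744, 0.1169]
tcp_rot: [0.887, 0.462, -0.001, -0.001]
force: [-4.3, -0.1, -2.9]
grip_width: 0.0134
grasp_force: 30.0
```

Emit:
arm_command(increments=[0, 0, 0, 0, 0, 0.06, 1, 0, 0, 0, 0, 0, 0.04, 1, 0, 0, 0, 0, 0, 0, 1])

```text
t: 28.12
tool_pos: [0.4724, -0.1745, 0.1131]
tcp_rot: [0.887, 0.462, -0.001, -0.001]
force: [-4.9, -0.9, 1.2]
grip_width: 0.0135
grasp_force: 30.0
```

Emit:
arm_command(increments=[0, 0, 0, -0.007, -0.01, 0.08, 1, 0, 0, 0, 0, 0, 0.08, 1, 0, 0, 0, 0, 0, 0.08, 1, 0, 0, 0, 0, 0, 0, 1], newtons=35)

```text
t: 28.62
tool_pos: [0.4722, -0.1744, 0.1036]
tcp_rot: [0.887, 0.462, -0.0, -0.0]
force: [-5.0, -0.0, 0.3]
grip_width: 0.0134
grasp_force: 35.0
```

Emit:
arm_command(increments=[0, 0, 0, 0, 0, 0.05, 1, 0, 0, 0, 0, 0, 0.0, 1])

```text
t: 28.88
tool_pos: [0.4723, -0.1745, 0.1025]
tcp_rot: [0.887, 0.462, -0.0, -0.0]
force: [-7.4, 2.0, 12.1]
grip_width: 0.0137
grasp_force: 35.1
```

Emit:
arm_command(increments=[0, 0, 0.6, 0, 0, -0.04, 1, 0, 0, 1, 0, 0, 0, 1, 0, 0, 1, 0, 0, 0, 1, 0, 0, 1, 0, 0, 0, 1, 0, 0, 1, 0, 0, 0, 1, 0, 0, 1, 0, 0, 0, 1, 0, 0, 1, 0, 0, 0, 1, 0, 0, 1, 0, 0, 0, 1, 0, 0, 1, 0, 0, 0, 1, 0, 0, 1, 0, 0, 0, 1, 0, 0, 1, 0, 0, 0, 1, 0, 0, 1, 0, 0, 0, 1, 0, 0, 0.6, 0, 0, 0, 1, 0, 0, 0, 0, 0, 0, 1])

```text
t: 30.62
tool_pos: [0.4717, -0.1739, 0.103]
tcp_rot: [0.999, -0.052, -0.001, -0.001]
force: [-7.3, 2.2, 2.5]
grip_width: 0.0138
grasp_force: 35.0
```

```bash
python3 -c "
from h import *
go(.4723,-.1745,.103,-6.65); print(r.observe()['wrist_torque'])"
```

```text
t 30.6 pos [ 0.4717 -0.1739  0.103 ] phi -5.99 F [-7.3  2.2  2.5] grip [13.8 35. ]
 shift units [ 0.018  0.014 -0.   ] min rows 1 turn-z units 0.13
[0.44775474 1.42859357 0.08968135]
```

Emit:
arm_command(increments=[0, 0, 0.6, 0, 0, 0, 1, 0, 0, 0, 0, 0, 0, 1])

```text
t: 30.88
tool_pos: [0.4716, -0.1738, 0.103]
tcp_rot: [0.997, -0.078, -0.001, -0.001]
force: [-6.9, 3.1, 2.5]
grip_width: 0.0139
grasp_force: 35.0
```

```bash
python3 -c "
from h import *
go(.4723,-.1745,.103,-6.65); print(r.observe()['wrist_torque'])"
```

```text
t 30.9 pos [ 0.4716 -0.1738  0.103 ] phi -8.99 F [-6.9  3.1  2.5] grip [13.9 35. ]
 shift units [ 0.019  0.014 -0.   ] min rows 1 turn-z units -0.47
[0.58440917 1.39192896 0.07246917]
```

Emit:
arm_command(increments=[0, 0, 0.6, 0, 0, 0, 1, 0, 0, 0, 0, 0, 0, 1])

```text
t: 31.12
tool_pos: [0.4717, -0.1737, 0.103]
tcp_rot: [0.995, -0.104, -0.001, -0.001]
force: [-5.8, 4.2, 1.1]
grip_width: 0.0135
grasp_force: 35.0
```

```bash
python3 -c "
from h import *
go(.4723,-.1745,.103,-6.65); print(r.observe()['wrist_torque'])"
```

```text
t 31.1 pos [ 0.4717 -0.1737  0.103 ] phi -11.99 F [-5.8  4.2  1.1] grip [13.5 35. ]
 shift units [ 0.019  0.016 -0.001] min rows 1 turn-z units -1.07
[0.6441515  1.27432906 0.06488925]
```

Emit:
arm_command(increments=[0, 0, 0.6, 0, 0, 0, 1, 0, 0, 0, 0, 0, 0, 1])

```text
t: 31.38
tool_pos: [0.4717, -0.1736, 0.1029]
tcp_rot: [0.991, -0.13, -0.001, -0.001]
force: [-5.4, 4.0, 1.3]
grip_width: 0.0135
grasp_force: 35.0
```

```bash
python3 -c "
from h import *
go(.4723,-.1745,.103,-6.65); print(r.observe()['wrist_torque'])"
```

```text
t 31.4 pos [ 0.4717 -0.1736  0.1029] phi -14.99 F [-5.4  4.   1.3] grip [13.5 35. ]
 shift units [ 0.02   0.017 -0.002] min rows 1 turn-z units -1.67
[0.7497109  1.22687898 0.10370198]
```

Emit:
arm_command(increments=[0, 0, 0.6, 0, 0, 0, 1, 0, 0, 0, 0, 0, 0, 1])

```text
t: 31.62
tool_pos: [0.4718, -0.1735, 0.1029]
tcp_rot: [0.988, -0.156, -0.001, -0.001]
force: [-5.0, 5.0, 1.9]
grip_width: 0.0139
grasp_force: 35.0
```

```bash
python3 -c "
from h import *
go(.4723,-.1745,.103,-6.65); print(r.observe()['wrist_torque'])"
```

```text
t 31.6 pos [ 0.4718 -0.1735  0.1029] phi -17.98 F [-5.   5.   1.9] grip [13.9 35. ]
 shift units [ 0.019  0.02  -0.002] min rows 1 turn-z units -2.27
[0.88317265 1.14466034 0.13305052]
```

Emit:
arm_command(increments=[0, 0, 0.6, 0, 0, 0, 1, 0, 0, 0, 0, 0, 0, 1])

```text
t: 31.88
tool_pos: [0.4718, -0.1734, 0.1029]
tcp_rot: [0.983, -0.182, -0.001, -0.001]
force: [-4.9, 5.0, 2.4]
grip_width: 0.0138
grasp_force: 35.0
```

```bash
python3 -c "
from h import *
go(.4723,-.1745,.103,-6.65); print(r.observe()['wrist_torque'])"
```

```text
t 31.9 pos [ 0.4718 -0.1734  0.1029] phi -20.98 F [-4.9  5.   2.4] grip [13.8 35. ]
 shift units [ 0.02   0.021 -0.001] min rows 1 turn-z units -2.87
[0.93768038 1.08547889 0.12126706]
```

Emit:
arm_command(increments=[0, 0, 0.8, 0, 0, 0, 1, 0, 0, 0, 0, 0, 0, 1])

```text
t: 32.12
tool_pos: [0.4719, -0.1735, 0.1029]
tcp_rot: [0.976, -0.216, -0.001, -0.001]
force: [-4.7, 3.5, 1.7]
grip_width: 0.0137
grasp_force: 35.0
```

```bash
python3 -c "
from h import *
go(.4723,-.1745,.103,-6.65); print(r.observe()['wrist_torque'])
p=r.read_camera('top')
im=p['image'][215:250,350:475]
cv2.imwrite('pics/i.png',cv2.resize(im,None,fx=6.4,fy=6.4,interpolation=cv2.INTER_CUBIC)[:,:,::-1])"
```

```text
t 32.1 pos [ 0.4719 -0.1735  0.1029] phi -24.99 F [-4.7  3.5  1.7] grip [13.7 35. ]
 shift units [ 0.02   0.017 -0.003] min rows 1 turn-z units -3.67
[0.7854819  1.04174502 0.13638181]
```

Emit:
arm_command(increments=[0, 0, 0.8, 0, 0, 0, 1, 0, 0, 0, 0, 0, 0, 1])

```text
t: 32.42
tool_pos: [0.4719, -0.1736, 0.1028]
tcp_rot: [0.968, -0.25, -0.001, -0.001]
force: [-4.1, 4.0, 0.8]
grip_width: 0.0138
grasp_force: 35.0
```

```bash
python3 -c "
from h import *
go(.4723,-.1745,.103,-6.65); print(r.observe()['wrist_torque'])"
```

```text
t 32.4 pos [ 0.4719 -0.1736  0.1028] phi -28.98 F [-4.1  4.   0.8] grip [13.8 35. ]
 shift units [ 0.021  0.016 -0.004] min rows 1 turn-z units -4.47
[0.79835949 0.97207858 0.19707136]
```

Emit:
arm_command(increments=[0, 0, 0, 0, 0, 0, -0.35, 0, 0, 0, 0, 0, 0, -0.35, 0, 0, 0, 0, 0, -0.8, -0.35, 0, 0, 0, -0.9, 0, -0.8, -0.35, 0, 0, 0, -0.9, 0, 0, -0.35, 0, 0, 0, -0.9, 0, 0, -0.35, 0, 0, 0, 0, 0, 0, -0.35])

```text
t: 33.3
tool_pos: [0.3771, -0.1216, 0.1677]
tcp_rot: [0.968, -0.25, 0.0, 0.0]
force: [-0.2, -0.2, -0.1]
grip_width: 0.0595
grasp_force: 0.0
```

```bash
python3 - <<'E'
from h import *
go(.4723,-.1745,.103,-8)
p=r.read_camera("top");q=r.read_camera("scene")
a=cv2.resize(p['image'][210:245,350:420],(780,390),interpolation=cv2.INTER_CUBIC); a=(255*(a/255.)**2).astype(np.uint8)
cv2.imwrite('pics/j.png',a[:,:,::-1])
E
```

```text
t 33.3 pos [ 0.3771 -0.1216  0.1677] phi -28.97 F [-0.2 -0.2 -0.1] grip [59.5  0. ]
 shift units [2.723 0.005 1.618] min rows 3 turn-z units -4.19
```

View pics/j.png

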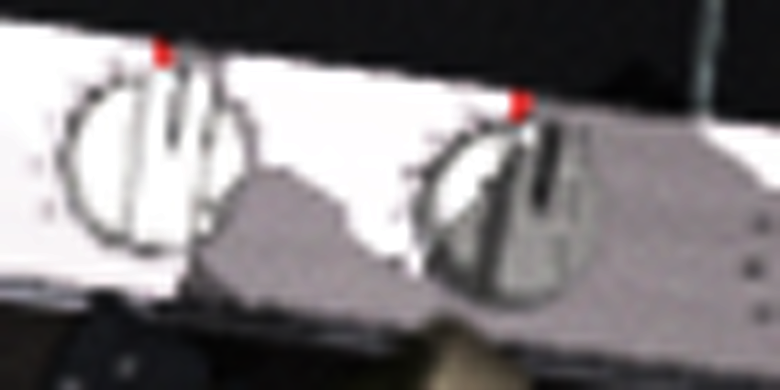

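Emit:
arm_command(increments=[0, 0, 0, 0.908, 0.002, 0, -0.35, 0, 0, 0, 0.908, 0.002, 0, -0.35, 0, 0, 0, 0.907, 0.002, 0, -0.35, 0, 0, -1, 0, 0, 0, -0.35, 0, 0, -1, 0, 0, 0, -0.35, 0, 0, -1, 0, 0, 0, -0.35, 0, 0, -1, 0, 0, 0, -0.35, 0, 0, -0.2, 0, 0, 0.8, -0.35, 0, 0, 0, 0, 0, 0.8, -0.35, 0, 0, 0, 0, 0, 0, -0.35], newtons=10)

```text
t: 34.65
tool_pos: [0.4734, -0.1754, 0.1016]
tcp_rot: [0.998, -0.07, -0.002, -0.001]
force: [-0.0, -0.9, 0.2]
grip_width: 0.0595
grasp_force: 0.0
```

Emit:
arm_command(increments=[0, 0, 0, 0, 0, 0, 1, 0, 0, 0, 0, 0, 0, 1, 0, 0, 0, 0, 0, 0, 1, 0, 0, 0, 0, 0, 0, 1, 0, 0, 0, 0, 0, 0, 1, 0, 0, 0, 0, 0, 0, -0.35, 0, 0, 0, 0, 0, 0, -0.35, 0, 0, 0, 0, 0, 0, -0.35, 0, 0, 0, 0, 0, -0.7, -0.35, 0, 0, 0, 0, 0, -0.7, -0.35])

```text
t: 35.9
tool_pos: [0.4731, -0.1753, 0.1598]
tcp_rot: [0.998, -0.07, -0.0, -0.0]
force: [0.2, -0.4, -0.2]
grip_width: 0.0592
grasp_force: 0.0
```

```bash
python3 - <<'E'
from h import *
go(.482,-.0899,.102,-8)
E
```

```text
t 35.9 pos [ 0.4731 -0.1753  0.1598] phi -7.97 F [ 0.2 -0.4 -0.2] grip [59.2  0. ]
 shift units [-0.076 -2.145  1.446] min rows 3 turn-z units 0.01
```

Emit:
arm_command(increments=[0, 0, 0, -0.025, -0.715, 0, -0.35, 0, 0, 0, -0.025, -0.715, 0, -0.35, 0, 0, 0, -0.026, -0.715, 0, -0.35, 0, 0, 0, 0, 0, 0.7, -0.35, 0, 0, 0, 0, 0, 0.7, -0.35, 0, 0, 0, 0, 0, 0, 1, 0, 0, 0, 0, 0, 0, 1, 0, 0, 0, 0, 0, 0, 1, 0, 0, 0, 0, 0, 0, 1, 0, 0, 0, 0, 0, 0, 1, 0, 0, 1, 0, 0, 0, 1, 0, 0, 1, 0, 0, 0, 1, 0, 0, 1, 0, 0, 0, 1, 0, 0, 1, 0, 0, 0, 1, 0, 0, 0, 0, 0, 0, 1], newtons=35)

```text
t: 37.78
tool_pos: [0.4824, -0.0897, 0.1038]
tcp_rot: [0.97, -0.241, 0.001, -0.0]
force: [1.1, 3.1, 5.1]
grip_width: 0.0136
grasp_force: 35.0
```

```bash
python3 -c "
from h import *
go(.482,-.0899,.102,-8); print(r.observe()['wrist_torque'])"
```

```text
t 37.8 pos [ 0.4824 -0.0897  0.1038] phi -27.91 F [1.1 3.1 5.1] grip [13.6 35. ]
 shift units [-0.007  0.01   0.044] min rows 1 turn-z units -3.98
[0.55570926 0.01256059 0.14109298]
```

Emit:
arm_command(increments=[0, 0, 0, 0, 0, 0, -0.35, 0, 0, 0, 0, 0, 0, -0.35, 0, 0, -1, 0, 0, 0, -0.35, 0, 0, -1, 0, 0, 0, -0.35, 0, 0, -1, 0, 0, 0, -0.35, 0, 0, -1, 0, 0, 0, -0.35, 0, 0, 0, 0, 0, 0, 1, 0, 0, 0, 0, 0, 0, 1, 0, 0, 0, 0, 0, 0, 1, 0, 0, 0, 0, 0, 0, 1, 0, 0, 0, 0, 0, 0, 1, 0, 0, 0, 0, 0, 0, -0.35, 0, 0, 0, 0, 0, 0, -0.35, 0, 0, 0, 0, 0, 0, -0.35, 0, 0, 0, 0, 0, -0.9, -0.35, 0, 0, 0, 0, 0, -0.9, -0.35], newtons=10)

```text
t: 39.78
tool_pos: [0.482, -0.0899, 0.1761]
tcp_rot: [0.998, -0.07, -0.0, -0.0]
force: [0.5, 0.1, -0.2]
grip_width: 0.059
grasp_force: 0.0
```

```bash
python3 - <<'E'
from h import *
go(.645,.183,.16,155)
p=r.read_camera("top")
for d in r.silhouettes(p,"knob_1"): 
    print(round(d["p"],2),np.round(d["rect"],1))
E
```

```text
t 39.8 pos [ 0.482  -0.0899  0.1761] phi -7.98 F [ 0.5  0.1 -0.2] grip [59.  0.]
 shift units [ 3.09  -7.322  0.401] min rows 8 turn-z units -32.6
0.78 [261.6 163.4  17.1  14.6]
0.75 [293.5 158.3  19.   16.8]
0.65 [258.6 130.6  16.1  19.1]
```

Emit:
arm_command(increments=[0, 0, 0, 0.386, -0.915, 0, -0.35, 0, 0, 0, 0.386, -0.915, 0, -0.35, 0, 0, 0, 0.386, -0.915, 0, -0.35, 0, 0, 0, 0.386, -0.915, 0, -0.35, 0, 0, 0, 0.386, -0.915, 0, -0.35, 0, 0, 0, 0.386, -0.915, 0, -0.35, 0, 0, 0, 0.386, -0.915, 0, -0.35, 0, 0, 0, 0.386, -0.915, 0, -0.35, 0, 0, 1, 0, 0, 0, -0.35, 0, 0, 1, 0, 0, 0, -0.35, 0, 0, 1, 0, 0, 0, -0.35, 0, 0, 0.4, 0, 0, 0, -0.35, 0, 0, 0, 0, 0, 0, -0.35, 0, 0, 0, 0, 0, 0, -0.35], newtons=5)

```text
t: 41.62
tool_pos: [0.645, 0.1829, 0.1751]
tcp_rot: [0.976, -0.216, -0.0, 0.0]
force: [-0.3, 0.1, -0.3]
grip_width: 0.0594
grasp_force: 0.0
```

```bash
python3 - <<'E'
from h import *
go(.643,.182,.0492,-25)
q=r.read_camera("scene")
for d in r.silhouettes(q,"knob_1"): print(round(d["p"],2),np.round(d["rect"],1))
print(w2px(q,[.643,.182,.02]))
E
```

```text
t 41.6 pos [0.645  0.1829 0.1751] phi -24.92 F [-0.3  0.1 -0.3] grip [59.4  0. ]
 shift units [-0.036  0.042  3.148] min rows 4 turn-z units 0.02
0.72 [270.6 218.8  18.6  21.7]
0.67 [226.7 229.2  20.8  20.6]
0.66 [364.1 186.6  17.3  20.2]
0.61 [257.  239.2  21.3  25.8]
0.58 [378.6 174.3  19.2  16. ]
[259.29060256 238.73706867]
```

Emit:
arm_command(increments=[0, 0, 0, -0.036, 0.042, 0.85, -0.35, 0, 0, 0, 0, 0, 0.85, -0.35, 0, 0, 0, 0, 0, 0.85, -0.35, 0, 0, 0, 0, 0, 0.6, -0.35, 0, 0, 0, 0, 0, 0, 1, 0, 0, 0, 0, 0, 0, 1, 0, 0, 0, 0, 0, 0, 1, 0, 0, 0, 0, 0, 0, 1, 0, 0, 0, 0, 0, 0, 1, 0, 0, 0, 0, 0, 0, 1])

```text
t: 42.98
tool_pos: [0.6435, 0.1823, 0.05]
tcp_rot: [0.976, -0.216, 0.001, -0.0]
force: [0.6, 1.6, 3.4]
grip_width: 0.0402
grasp_force: 5.0
```

Emit:
arm_command(increments=[0, 0, 0, 0, 0, 0, -0.35, 0, 0, 0, 0, 0, 0, -0.35, 0, 0, -1, 0, 0, 0, -0.35, 0, 0, -1, 0, 0, 0, -0.35, 0, 0, -1, 0, 0, 0, -0.35, 0, 0, -1, 0, 0, 0, -0.35, 0, 0, -1, 0, 0, 0, -0.35, 0, 0, -1, 0, 0, 0, -0.35, 0, 0, -1, 0, 0, 0, -0.35, 0, 0, -1, 0, 0, 0, -0.35, 0, 0, -1, 0, 0, 0, -0.35, 0, 0, -1, 0, 0, 0, -0.35, 0, 0, -1, 0, 0, 0, -0.35, 0, 0, -1, 0, 0, 0, -0.35, 0, 0, -1, 0, 0, 0, -0.35, 0, 0, -1, 0, 0, 0, -0.35, 0, 0, -1, 0, 0, 0, -0.35, 0, 0, -1, 0, 0, 0, -0.35, 0, 0, -1, 0, 0, 0, -0.35, 0, 0, -1, 0, 0, 0, -0.35])

```text
t: 45.48
tool_pos: [0.6428, 0.1819, 0.0489]
tcp_rot: [0.842, 0.539, -0.0, -0.0]
force: [-0.2, 0.9, -0.2]
grip_width: 0.0594
grasp_force: 0.0
```

Emit:
arm_command(increments=[0, 0, 0, 0, 0, 0, 1, 0, 0, 0, 0, 0, 0, 1, 0, 0, 0, 0, 0, 0, 1, 0, 0, 0, 0, 0, 0, 1, 0, 0, 0, 0, 0, 0, 1, 0, 0, 0, 0, 0, 0, 1], newtons=30)

```text
t: 46.22
tool_pos: [0.6431, 0.182, 0.0493]
tcp_rot: [0.843, 0.537, 0.0, 0.0]
force: [-0.1, -0.6, 0.6]
grip_width: 0.0136
grasp_force: 30.0
```

```bash
python3 - <<'E'
from h import *
go(.4622,-.2587,.162,28)
E
```

```text
t 46.2 pos [0.6431 0.182  0.0493] phi 65.02 F [-0.1 -0.6  0.6] grip [13.6 30. ]
 shift units [-11.898   0.553  -2.817] min rows 12 turn-z units 7.4
```

Emit:
arm_command(increments=[0, 0, 0, 0, 0, -0.95, 1, 0, 0, 0, 0, 0, -0.95, 1, 0, 0, 0, 0, 0, -0.92, 1, 0, 0, 0, -0.915, 0.0425, 0, 1, 0, 0, 0, -0.915, 0.0425, 0, 1, 0, 0, 0, -0.915, 0.0425, 0, 1, 0, 0, 0, -0.915, 0.0425, 0, 1, 0, 0, 0, -0.915, 0.0425, 0, 1, 0, 0, 0, -0.915, 0.0425, 0, 1, 0, 0, 0, -0.915, 0.0425, 0, 1, 0, 0, 0, -0.915, 0.0425, 0, 1, 0, 0, 0, -0.915, 0.0425, 0, 1, 0, 0, 0, -0.915, 0.0425, 0, 1, 0, 0, 0, -0.915, 0.0425, 0, 1, 0, 0, 0, -0.915, 0.0425, 0, 1, 0, 0, 0, -0.915, 0.0425, 0, 1])

```text
t: 48.22
tool_pos: [0.4616, -0.2596, 0.1622]
tcp_rot: [0.843, 0.537, 0.0, -0.0]
force: [0.7, -1.6, -0.1]
grip_width: 0.014
grasp_force: 30.0
```

Emit:
arm_command(increments=[0, 0, 1, 0, 0, 0, 1, 0, 0, 1, 0, 0, 0, 1, 0, 0, 1, 0, 0, 0, 1, 0, 0, 1, 0, 0, 0, 1, 0, 0, 1, 0, 0, 0, 1, 0, 0, 1, 0, 0, 0, 1, 0, 0, 1, 0, 0, 0, 1, 0, 0, 0.4, 0, 0, 0, 1, 0, 0, 0, 0, 0, 0.8, 1, 0, 0, 0, 0, 0, 0, 1, 0, 0, 0, 0, 0, 0, 1])

```text
t: 49.6
tool_pos: [0.4625, -0.2588, 0.1309]
tcp_rot: [0.97, 0.242, 0.0, 0.0]
force: [0.0, 0.8, 0.2]
grip_width: 0.0138
grasp_force: 30.0
```

```bash
python3 - <<'E'
from h import *
go(.4622,-.2587,.120,28)
E
```

```text
t 49.6 pos [ 0.4625 -0.2588  0.1309] phi 28.05 F [0.  0.8 0.2] grip [13.8 30. ]
 shift units [-0.006 -0.007  0.273] min rows 1 turn-z units 0.01
```

Emit:
arm_command(increments=[0, 0, 0, -0.006, -0.007, 0.17, 1, 0, 0, 0, 0, 0, 0.1, 1, 0, 0, 0, 0, 0, 0, 1])

```text
t: 49.98
tool_pos: [0.4618, -0.2584, 0.1191]
tcp_rot: [0.97, 0.242, -0.0, -0.0]
force: [1.1, -0.0, -1.0]
grip_width: 0.0135
grasp_force: 30.0
```

Emit:
arm_command(increments=[0, 0, 0, 0, 0, 0.06, 1, 0, 0, 0, 0, 0, 0.06, 1, 0, 0, 0, 0, 0, 0, 1])

```text
t: 50.35
tool_pos: [0.4617, -0.2584, 0.1142]
tcp_rot: [0.97, 0.242, -0.0, -0.0]
force: [-2.1, 0.6, -1.8]
grip_width: 0.0137
grasp_force: 30.0
```

Emit:
arm_command(increments=[0, 0, 0, 0, 0, 0.06, 1, 0, 0, 0, 0, 0, 0.04, 1, 0, 0, 0, 0, 0, 0, 1])

```text
t: 50.72
tool_pos: [0.4618, -0.2584, 0.1107]
tcp_rot: [0.97, 0.242, -0.0, -0.0]
force: [-3.5, 0.2, 4.8]
grip_width: 0.0133
grasp_force: 30.0
```

Good: on the balls. Push home (TCP ≈ 0.1023).

Emit:
arm_command(increments=[0, 0, 0, 0, 0, 0.08, 1, 0, 0, 0, 0, 0, 0.08, 1, 0, 0, 0, 0, 0, 0.06, 1, 0, 0, 0, 0, 0, 0, 1], newtons=35)

```text
t: 51.22
tool_pos: [0.4618, -0.2584, 0.1019]
tcp_rot: [0.97, 0.242, -0.0, -0.0]
force: [-4.3, 1.7, 5.0]
grip_width: 0.0135
grasp_force: 35.0
```

Emit:
arm_command(increments=[0, 0, 0, 0, 0, 0.04, 1, 0, 0, 0, 0, 0, 0.0, 1])

```text
t: 51.48
tool_pos: [0.4618, -0.2585, 0.1017]
tcp_rot: [0.97, 0.242, 0.0, 0.001]
force: [-7.1, 4.0, 19.6]
grip_width: 0.0136
grasp_force: 35.1
```

Emit:
arm_command(increments=[0, 0, 0.8, 0, 0, -0.04, 1, 0, 0, 1, 0, 0, 0, 1, 0, 0, 1, 0, 0, 0, 1, 0, 0, 1, 0, 0, 0, 1, 0, 0, 1, 0, 0, 0, 1, 0, 0, 1, 0, 0, 0, 1, 0, 0, 1, 0, 0, 0, 1, 0, 0, 1, 0, 0, 0, 1, 0, 0, 1, 0, 0, 0, 1, 0, 0, 1, 0, 0, 0, 1, 0, 0, 1, 0, 0, 0, 1, 0, 0, 0, 0, 0, 0, 1])

```text
t: 52.98
tool_pos: [0.4618, -0.2579, 0.1019]
tcp_rot: [0.974, -0.225, -0.0, -0.0]
force: [-2.5, 4.5, 5.5]
grip_width: 0.0135
grasp_force: 35.0
```

```bash
python3 -c "
from h import *
go(.4622,-.2587,.102,-8); print(r.observe()['wrist_torque'])"
```

```text
t 53.0 pos [ 0.4618 -0.2579  0.1019] phi -26.0 F [-2.5  4.5  5.5] grip [13.5 35. ]
 shift units [ 0.018  0.014 -0.002] min rows 1 turn-z units -3.6
[0.69263592 0.74737843 0.17178795]
```

Emit:
arm_command(increments=[0, 0, 0, 0, 0, 0, -0.35, 0, 0, 0, 0, 0, 0, -0.35, 0, 0, -1, 0, 0, 0, -0.35, 0, 0, -1, 0, 0, 0, -0.35, 0, 0, -1, 0, 0, 0, -0.35, 0, 0, -0.6, 0, 0, 0, -0.35, 0, 0, 0, 0, 0, 0, 1, 0, 0, 0, 0, 0, 0, 1, 0, 0, 0, 0, 0, 0, 1, 0, 0, 0, 0, 0, 0, 1, 0, 0, 0, 0, 0, 0, 1, 0, 0, 0, 0, 0, 0, -0.35, 0, 0, 0, 0, 0, 0, -0.35, 0, 0, 0, 0, 0, 0, -0.35, 0, 0, 0, 0, 0, -0.9, -0.35, 0, 0, 0, 0, 0, -0.9, -0.35], newtons=10)

```text
t: 54.98
tool_pos: [0.4618, -0.2584, 0.1744]
tcp_rot: [0.998, -0.07, -0.0, -0.0]
force: [0.4, 0.2, -0.2]
grip_width: 0.0593
grasp_force: 0.0
```

```bash
python3 -c "
from h import *
go(.4622,-.2587,.102,-8)"
```

```text
t 55.0 pos [ 0.4618 -0.2584  0.1744] phi -7.97 F [ 0.4  0.2 -0.2] grip [59.3  0. ]
 shift units [0.012 0.005 1.811] min rows 2 turn-z units 0.01
```

Emit:
arm_command(increments=[0, 0, 0, -0.9, 0, 0, -0.6, 0, 0, 0, -0.9, 0, 0, -0.6, 0, 0, 0, -0.9, 0, 0, -0.6, 0, 0, 0, 0, 0, 0, -0.6])

```text
t: 55.48
tool_pos: [0.3536, -0.2431, 0.174]
tcp_rot: [0.998, -0.07, -0.0, -0.0]
force: [0.6, -1.0, 0.6]
grip_width: 0.0701
grasp_force: 0.0
```

```bash
python3 - <<'E'
from h import *
p=r.read_camera("top")
im=p["image"][130:270,320:500]
b=im[35:65,50:80] 
hsv=cv2.cvtColor(p["image"],cv2.COLOR_RGB2HSV)
m=np.zeros((400,640),np.uint8); m[155:200,370:405]=((hsv[155:200,370:405,1]>90)&(hsv[155:200,370:405,2]<190))*255
yy,xx=np.nonzero(m); w=[px2w(p,a,b,.082)[:2] for a,b in zip(xx,yy)]; w=np.array(w)
c,s,ang=cv2.minAreaRect(w.astype(np.float32)*1000); e,v=np.linalg.eigh(np.cov(w.T)); v=v[:,1]*np.sign(v[0,1])
print("bar centre",w.mean(0).round(4),"yaw",np.degrees(np.arctan2(v[1],v[0])),"rect",c,s,ang,len(w))
def C(u,v,z): return px2w(p,320+u/4.2,130+v/4.2,z).round(4)
print("plate corners",[C(*q,.06) for q in [(190,82),(390,97),(378,296),(178,280)]])
print("rim inner corner top approx",C(138,42,.062),C(475,86,.062),C(103,298,.062))
cv2.imwrite("pics/k.png",cv2.resize(im,None,fx=4.2,fy=4.2,interpolation=cv2.INTER_CUBIC)[:,:,::-1])
go(.6,-.13,.13,-3)
E
```

```text
bar centre [ 0.614  -0.1511] yaw -3.4748086573715047 rect (614.18896484375, -151.04669189453125) (11.402276039123535, 55.364768981933594) 86.868408203125 100
plate corners [array([ 0.6792, -0.0936,  0.06  ]), array([ 0.6728, -0.2191,  0.06  ]), array([ 0.5476, -0.212 ,  0.06  ]), array([ 0.5547, -0.0876,  0.06  ])]
rim inner corner top approx [ 0.7033 -0.0604  0.062 ] [ 0.6807 -0.2719  0.062 ] [ 0.5422 -0.0411  0.062 ]
t 55.5 pos [ 0.3547 -0.2437  0.1741] phi -8.04 F [-0.6  0.   0.1] grip [70.6  0. ]
 shift units [ 5.674 -3.673  1.101] min rows 6 turn-z units -1.01
```

View pics/k.png

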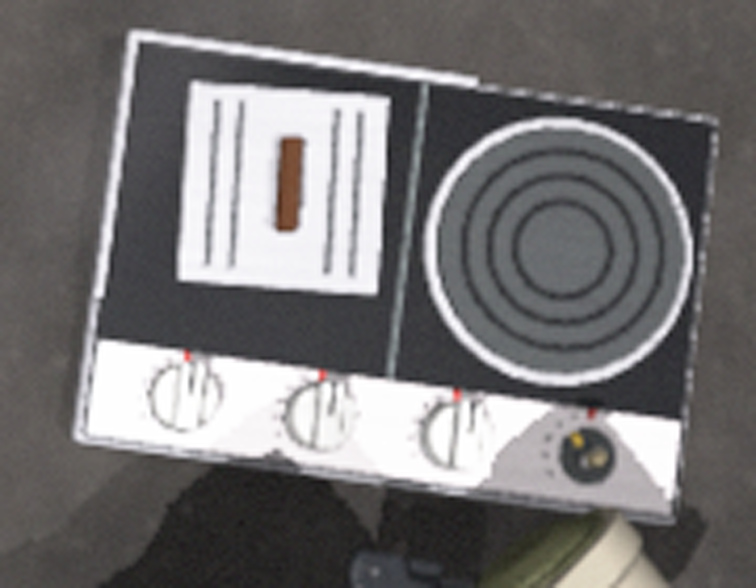

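Emit:
arm_command(increments=[0, 0, 0, 0.87, -0.457, 0, -0.35, 0, 0, 0, 0.87, -0.457, 0, -0.35, 0, 0, 0, 0.87, -0.457, 0, -0.35, 0, 0, 0, 0.87, -0.457, 0, -0.35, 0, 0, 0, 0.87, -0.457, 0, -0.35, 0, 0, 0, 0.87, -0.457, 0, -0.35, 0, 0, 0, 0.87, -0.457, 0, -0.35, 0, 0, -0.95, 0, 0, 0.9, -0.35, 0, 0, 0, 0, 0, 0.9, -0.35, 0, 0, 0, 0, 0, 0.2, -0.35, 0, 0, 0, 0, 0, 0, -0.35])

```text
t: 56.9
tool_pos: [0.6146, -0.1505, 0.094]
tcp_rot: [1.0, -0.028, 0.0, 0.0]
force: [0.3, 0.1, 0.1]
grip_width: 0.0596
grasp_force: 0.0
```

```bash
python3 - <<'E'
from h import *
go(.614,-.151,.0895,-3.3)
E
```

```text
t 56.9 pos [ 0.6146 -0.1505  0.094 ] phi -3.21 F [0.3 0.1 0.1] grip [59.6  0. ]
 shift units [-0.015  0.013  0.113] min rows 1 turn-z units 0.02
```

Emit:
arm_command(increments=[0, 0, 0, 0, 0, 0.1, -0.35, 0, 0, 0, 0, 0, 0, 1, 0, 0, 0, 0, 0, 0, 1, 0, 0, 0, 0, 0, 0, 1, 0, 0, 0, 0, 0, 0, 1, 0, 0, 0, 0, 0, 0, 1, 0, 0, 0, 0, 0, 0, 1, 0, 0, 0.35, 0, 0, 0, 1, 0, 0, 0.35, 0, 0, 0, 1, 0, 0, 0, 0.075, -0.18, 0, 1, 0, 0, 0, 0.075, -0.18, 0, 1, 0, 0, 0, 0.075, -0.18, 0, 1, 0, 0, 0, 0.075, -0.18, 0, 1, 0, 0, 0, 0.075, -0.18, 0, 1, 0, 0, 0, 0, 0, 0, 1], newtons=15)

```text
t: 58.78
tool_pos: [0.6337, -0.1153, 0.0898]
tcp_rot: [0.998, -0.058, 0.001, -0.001]
force: [2.0, 3.5, 2.1]
grip_width: 0.0138
grasp_force: 15.0
```

```bash
python3 - <<'E'
from h import *
go(.637,-.1139,.0895,-6.65); print(r.observe()["wrist_torque"])
E
```

```text
t 58.8 pos [ 0.6337 -0.1153  0.0898] phi -6.67 F [2.  3.5 2.1] grip [13.8 15. ]
 shift units [ 0.079 -0.044  0.007] min rows 1 turn-z units -0.0
[ 0.39388299 -0.18276144  0.01384114]
```

Emit:
arm_command(increments=[0, 0, 0, 0.05, 0, 0, 1, 0, 0, 0, 0.05, 0, 0, 1, 0, 0, 0, 0, 0, 0, 1])

```text
t: 59.15
tool_pos: [0.6356, -0.1164, 0.0897]
tcp_rot: [0.998, -0.059, -0.002, -0.001]
force: [-9.2, 4.7, 7.5]
grip_width: 0.0141
grasp_force: 15.0
```

Emit:
arm_command(increments=[0, 0, 0, 0, -0.05, 0, 1, 0, 0, 0, 0, -0.05, 0, 1, 0, 0, 0, 0, 0, 0, 1])

```text
t: 59.52
tool_pos: [0.6358, -0.1151, 0.0897]
tcp_rot: [0.998, -0.059, -0.002, 0.002]
force: [-11.3, -8.1, 6.1]
grip_width: 0.0137
grasp_force: 15.0
```

Emit:
arm_command(increments=[0, 0, 0, 0.02, -0.05, 0, 1, 0, 0, 0, 0, 0, 0, 1, 0, 0, 0, 0, 0, 0, 1])

```text
t: 59.9
tool_pos: [0.6361, -0.114, 0.0897]
tcp_rot: [0.998, -0.059, -0.003, 0.002]
force: [-15.3, -11.9, 7.6]
grip_width: 0.0138
grasp_force: 15.0
```

```bash
python3 - <<'E'
from h import *
go(.637,-.1139,.0895,-6.65); print(r.observe()["wrist_torque"])
p=r.read_camera("top")
im=p["image"][130:210,330:450]
cv2.imwrite("pics/l.png",cv2.resize(im,None,fx=6.5,fy=6.5,interpolation=cv2.INTER_CUBIC)[:,:,::-1])
E
```

```text
t 59.9 pos [ 0.6361 -0.114   0.0897] phi -6.8 F [-15.3 -11.9   7.6] grip [13.8 15. ]
 shift units [ 0.023 -0.004  0.004] min rows 1 turn-z units -0.03
[-1.76358351  2.62337004 -0.04365296]
```

Emit:
arm_command(increments=[0, 0, 0, 0, 0, 0, -0.35, 0, 0, 0, 0, 0, 0, -0.35, 0, 0, 0, 0, 0, 0, -0.35, 0, 0, 0, 0, 0, -0.9, -0.35, 0, 0, 0, -0.9, 0, -0.9, -0.35, 0, 0, 0, -0.9, 0, -0.5, -0.35, 0, 0, 0, -0.9, 0, 0, -0.35, 0, 0, 0, -0.9, 0, 0, -0.35, 0, 0, 0, -0.9, 0, 0, -0.35, 0, 0, 0, -0.9, 0, 0, -0.35, 0, 0, 0, -0.9, 0, 0, -0.35])

```text
t: 61.32
tool_pos: [0.3873, -0.0814, 0.1818]
tcp_rot: [0.998, -0.058, 0.0, 0.0]
force: [-0.3, -0.7, 0.1]
grip_width: 0.0597
grasp_force: 0.0
```

```bash
python3 - <<'E'
from h import *
go(.637,-.1139,.0895,-6.65)
p=r.read_camera("top");q=r.read_camera("scene")
a=cv2.resize(p["image"][132:252,335:480],None,fx=2.8,fy=2.8*1,interpolation=cv2.INTER_CUBIC)
b=cv2.resize(q["image"][130:215,280:370],(int(336*90/85),336),interpolation=cv2.INTER_CUBIC)
cv2.imwrite("pics/m.png",np.hstack([a,b])[:,:,::-1])
E
```

```text
t 61.3 pos [ 0.3873 -0.0814  0.1818] phi -6.69 F [-0.3 -0.7  0.1] grip [59.7  0. ]
 shift units [6.295 0.08  2.307] min rows 7 turn-z units -0.01
```

View pics/m.png

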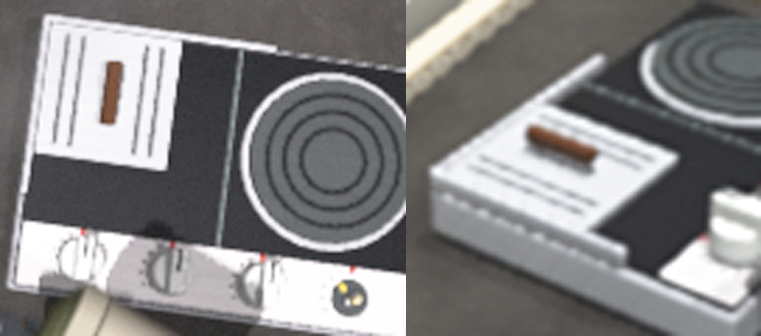

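```bash
python3 -c "
from rig import r
print(r.finish_job())"
```

```text
the job is handed in; nothing more can be done
None
```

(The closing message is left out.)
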